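# Load the lens press and hold its lever in the green

## Robot

A 6-joint arm with a two-finger parallel gripper is mounted at the origin on a cart in front of the work surface, level with it; the furniture and walls round the work are solid. World frame = base frame: x ahead of the robot, y to its left, z up, the work surface at z = 0. Lengths are in mm, angles in rad, forces in N, time in s.
With the tool pointing down it reaches from about 225 to 875 mm from the base axis. Payload 3.4 kg.
Tool frame: the origin (TCP) lies at the very end of the fingers, on their centre line; the grasp point (between the pads) lies 19 mm behind it; z points along the fingers, y is the line along which they close (so a half turn about z gives the same grasp; the last joint's range is limited). The gripper opens to 85 mm and grips with 20 to 120 N. Pads are 22 mm wide; open, the fingers measure 114 mm over their backs; the gripper's body (76 mm by 85 mm) begins 54 mm behind the grasp point. The pads swing forward as they close: fully open they stand 13 mm farther back than shut.
Start: joints at [1.217, 0.276, 1.505, -0, 1.361, -0.121], TCP at [132.67, 559.521, 206.128] pointing down, gripper open.
Joint ranges: [-2.89, 2.89], [-0.75, 2.08], [0.22, 2.7], [-1.18, 4.32], [0.11, 2.71], [-2.7, 2.7]. Speed limits (rad/s): [2.57, 2.57, 3.14, 3.14, 3.14, 3.14].

## Interface

Orientations are given as a unit quaternion [w, x, y, z].
In Python, from plant import manip, optics gives the robot as it stands. The module is installed in compiled form; this text tells all that it offers.
- The arm moves only by the shell command python3 -m inch 'ROWS' [OPENING] [FORCE]. ROWS is JSON, a list that holds one entry, the list of rows, each a list of 6 numbers: the shift along the tool's x, y, z in m, then the turn, a rotation vector about the tool's x, y, z in degrees. In form: [[[x, y, z, rx, ry, rz], ...]]. A call has 1 to 20 rows; each row shifts and turns the commanded pose from where the row before left it, along the tool's axes as they then stand; what a row does not reach is not made up. A row lasts 1/12 s, in which the tool goes at most 41.7 mm and 7.16 degrees, less where a joint would pass 70% of its speed; a pose out of reach is approached as far as the arm can. A call with a gripper value outside its range is refused whole. OPENING is the finger opening in m, from 0 to 0.0854, set as the call begins (- or left out, the last holds). The fingers move at their own pace and stop on an object; FORCE is the grip in N (left out, the last holds). Time passes only in rows, so rows that do not move let the fingers close. It gives the time, the measured TCP pose, the force, the opening and the grip force at its end, in the units of the state.
- manip.state(): the state, without advancing time (a new reading comes with each control period).
- optics.get_image(name): name is "side" or "top" or "wrist"; returns a dict with "frame" (480x640x3 uint8, red, green, blue), "mtx" (3x3 intrinsics, pixels), "camera_from_world" (4x4, takes a point from world to camera coordinates). Camera axes: x right, y down, z forward; pixel columns grow to the right and rows downward; lengths in mm; the calibration is good to about 2 mm. A picture is of the moment at which its call begins. There is no depth.
- manip.finish_job(): hands the job in; it is judged then, once.
The state is a dict: "clock": time; "qpos": joint angles; "qvel": joint speeds; "joint_efforts": joint torques, N m; "position": TCP position; "ee_rot": TCP orientation; "wrist_force": force on the tool from outside, world axes, zero at the start; "ft_torque": the same for the moment, N m; "grip_width": opening from 0.0 (shut) to 1.0 (fully open); "finger_force": force on a finger pad.
Only numpy, scipy, OpenCV 4.12 (cv2) and the standard library are available. Lean on these libraries where they do the work, as an engineer would, in place of code of your own. Each camera call takes 0.05 s, during which the arm holds its last target. There are 200 camera calls.

## Task

Set the orange lens on its brass block, upright, into the round nest of the press carriage, then slide the carriage fully home under the press by its post. Then press the red thumb plate of the sprung lever down until the pointer stands in the green band of the gauge, never into the red, and finish while still holding it there with the fingers, so that the pad keeps pressing on the lens. Leave the green lens, the bottle and the jar where they are.

Things in the scene. Friction and masses are not known exactly. Their poses are not given: they have to be found in the camera images.
- orange_lens: the orange lens on a brass block: a plain upright cylinder 40 mm in diameter and 24 mm high (brass to 14 mm, then the orange lens, gently domed at the very top), 0.12 kg; origin: centre of the underside, z up. It stands on the desk.
- green_lens: the same thing with a green lens; must stay where it is. It stands 80 mm or more, centre to centre, from the orange one.
- solvent_bottle: white bottle, 38 mm in diameter, 76 mm high, loose, must stay; origin: centre of the underside.
- small_jar: clear jar, 36 mm in diameter, 41 mm high, loose, must stay; origin: centre of the underside.
- press: the hand press, fixed to the desk: grey base plate 12 mm thick with a column 54 mm wide and 102 mm high at its rear. Origin at desk height, straight under the pressing pad. x from the thumb plate to the column, y to the left (the carriage goes this way when pushed home), z up. The base covers x -60..90, y -220..60 mm; the column x 55..89, y -27..27 mm.
- gauge (a point): centre of the green band (13 mm high), 85 mm above the desk, on the white upright gauge plate (18 mm wide, 125 mm high) left of the lever, facing the robot; red starts 11 mm below this point. The thin black pointer on the lever, 165 mm from its pivot, passes in front of it. Axes as the press.
- nest (a point): centre of the floor of the nest in the aluminium carriage: a round hole 44 mm in diameter, 9 mm deep with a 3 mm chamfer; its floor lies 20 mm and its rim 29 mm above the desk. The carriage block round it is 78 x 78 mm. Axes as the press.
- carriage_post (a point): centre of the top of the carriage's upright post: steel 14 mm in diameter with a black cap 18 mm in diameter in its upper 8 mm; top 75 mm above the desk, foot at 23 mm on a flat tongue 30 mm wide that runs from the nest to 18 mm behind the post. It lies 85 mm from the nest's centre in the press's -y direction. Push the post along the press's +y.
- carriage (a joint): slide of the carriage (m): starts between 0 and 0.02 (out, open to above); 0.12 is fully home, nest under the pad, against a stop. 2 N of friction, no spring: it stays where it is left.
- lever: the steel lever with its red thumb plate; origin on the hinge pin, -x along the lever towards the plate; bar 14 mm wide, 16 mm high.
- lever_pivot (a point): centre of the lever's hinge pin, on the column, 85 mm above the desk, 75 mm in the press's +x direction from its origin; the hinge axis is the press's y. Axes as the press.
- thumb_plate (a point): flat red plate 46 x 40 x 8 mm at the free end of the lever; this point is the centre of its upper face, 190 mm along the lever from the pivot and 14 mm above the lever's middle line. At rest (joint 0) the lever rises 0.44 rad towards the robot; the face tilts with the lever and both are level at 0.44.
- lever_angle (a joint): angle of the lever (rad): 0 at rest (up), grows as it is pressed down; pointer in the green band from 0.40 to 0.48, red from 0.50, stop at 0.58. A spring always drives it back to 0: about 2.5 N at the plate starts it moving, about 6 N holds it at 0.44, and some 2.5 N more with a lens under the pad.
- pad: the black rubber pad, 22 mm in diameter, under the lever over the press's origin, on its own small spring (800 N/m); with a lens under it, it touches at lever 0.33 and presses with about 6 N at 0.44. Origin: centre of its lower face; with the lever up it clears the lens.
There are look-alikes about, which are no part of the job. Leave any blue, pink or purple look-alike of the orange_lens alone.

How it is judged (in metres and radians):
On the way, in this order (a step that is already met when the one before it is completed fails the run):
1. the orange lens sits upright on the floor of the nest (horizontal distance between orange_lens and nest below 0.005 m and z of orange_lens in the frame of nest below 0.003 m and angle between orange_lens's own z axis and vertical below 0.1 rad), for 0.2 s.
2. the carriage is fully home with the lens in its nest (all of step 1 and value of joint carriage above 0.115 m), for 0.2 s.
At the end, for the whole second after the job is handed in: orange lens upright on the nest floor (within 5 mm of its centre), carriage home (0.115 m or more), fingers on the thumb plate pressing with more than 2 N, lever still and in the green (0.395 to 0.485 rad), pad pressing on the lens with more than 2 N (all of step 2 and value of joint lever_angle between 0.395 and 0.485 rad and contact force between pad and orange_lens above 2 N and contact force between the fingers and lever above 2 N and distance between the grasp point and thumb_plate below 0.07 m and velocity of joint lever_angle between -0.05 and 0.05 rad/s); the arm keeps its last pose, push and grip.
It fails at once if the pointer goes into the red (lever beyond 0.51 rad) (value of joint lever_angle above 0.51 rad).
It fails at once if the green lens, the bottle or the jar is moved more than 30 mm (distance of any of green_lens, solvent_bottle, small_jar from where it was at the start of the episode above 0.03 m).
It also fails if it takes over 61 s, if anything falls off the work surface, if the arm or the gripper's body presses on something with over 40 N, if the wrist force passes 120 N, or if a joint passes its speed limit or range.

## Working session

There is one attempt and no reset: what is moved stays moved. The work goes in short steps, Python scripts to look and compute and a shell command to move; the robot and the scene stay as the last step left them, time stands still between calls to the robot, and variables do not carry over. Pictures are saved under pics/ and viewed, at most 10 in all, crops included, and the job is handed in when it is done.

```bash
mkdir -p pics; python3 - <<'E'
from plant import manip, optics
import cv2, pickle
d={}
for n in("side","top","wrist"):
    d[n]=optics.get_image(n); cv2.imwrite(f"pics/{n}0.png",d[n]["frame"][:,:,::-1])
    print(n,d[n]["mtx"].round(1).tolist(),d[n]["camera_from_world"].round(3).tolist())
pickle.dump(d,open("im0.pkl","wb"))
print(manip.state())
E
```

```text
side [[477.7, 0.0, 311.7], [0.0, 477.7, 234.9], [0.0, 0.0, 1.0]] [[-0.974, -0.225, -0.023, 519.766], [-0.091, 0.483, -0.871, 158.807], [0.207, -0.846, -0.491, 890.612], [0.0, 0.0, 0.0, 1.0]]
top [[601.6, 0.0, 322.8], [0.0, 601.6, 239.5], [0.0, 0.0, 1.0]] [[-0.017, -1.0, 0.008, 15.893], [-0.998, 0.016, -0.057, 539.856], [0.057, -0.009, -0.998, 1321.428], [0.0, 0.0, 0.0, 1.0]]
wrist [[335.5, 0.0, 309.9], [0.0, 335.5, 234.7], [0.0, 0.0, 1.0]] [[0.23, 0.973, -0.001, -573.848], [0.935, -0.221, 0.276, -37.128], [0.268, -0.064, -0.961, 377.642], [0.0, 0.0, 0.0, 1.0]]
{'clock': 0.15, 'qpos': array([ 1.21700621e+00,  2.76469125e-01,  1.50582451e+00, -8.84177918e-06,
        1.36070285e+00, -1.20965783e-01]), 'qvel': array([-2.80571718e-03,  3.34691247e-05, -3.01518415e-03,  5.23329071e-04,
        2.31633894e-04, -4.80857702e-04]), 'joint_efforts': array([ 1.01827038e-03, -4.17145407e+01, -2.46033973e+01, -1.86193911e-04,
        7.69000675e-03, -1.59043232e-06]), 'position': array([132.51055963, 559.09123091, 205.43449016]), 'ee_rot': array([-1.60856717e-04,  1.16148466e-01,  9.93231615e-01, -6.83247420e-04]), 'wrist_force': array([1.33723492, 0.18855013, 1.32990547]), 'ft_torque': array([-0.01167619, -0.00217864, -0.04374495]), 'finger_force': 0.0, 'grip_width': 1.0035832564639493}
```

View pics/top0.png

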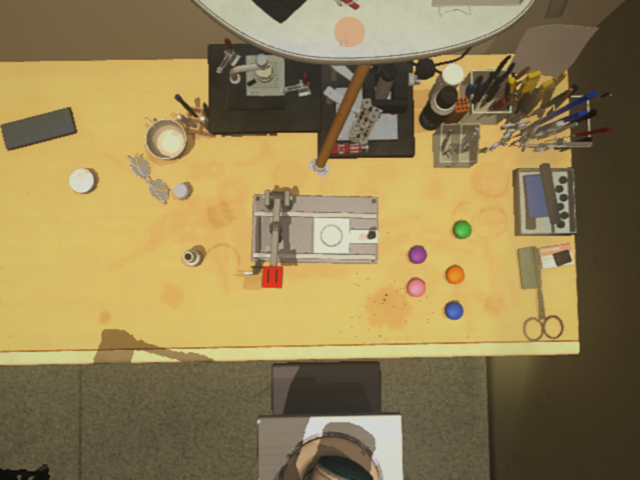

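View pics/side0.png

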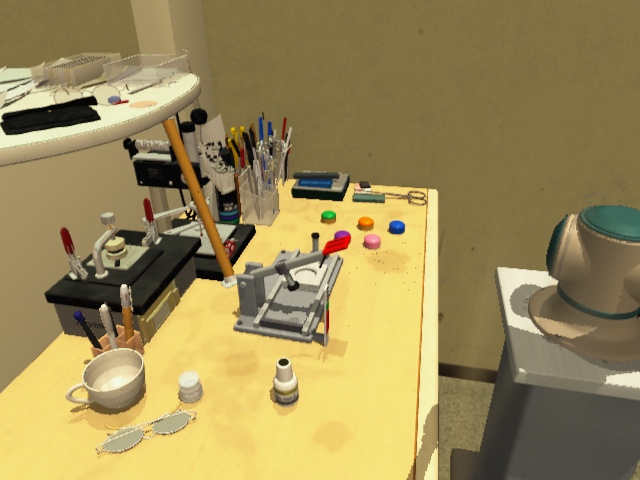

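The top view shows the orange lens at about (455,274), purple at (417,255), pink at (416,287), green at (462,229) and blue at (454,311). The nest is at (331,236), the post at (371,235) and the thumb plate at (272,277). In the side view the bottle is at (285,383) and the jar at (190,387).

```bash
cat > h.py <<'E'
import numpy as np, cv2
def ray(im,uv,z):
    T=im["camera_from_world"];R=T[:3,:3];c=-R.T@T[:3,3]
    d=R.T@np.linalg.inv(im["mtx"])@np.array([uv[0],uv[1],1.]); return c+d*(z-c[2])/d[2]
def proj(im,p):
    T=im["camera_from_world"];q=im["mtx"]@(T[:3,:3]@np.asarray(p,float)+T[:3,3]);return q[:2]/q[2]
def blobs(im,lo,hi,amin=30):
    h=cv2.cvtColor(im["frame"],cv2.COLOR_RGB2HSV);m=cv2.inRange(h,lo,hi)
    n,l,s,c=cv2.connectedComponentsWithStats(m)
    return [(c[i].round(1),s[i].tolist()) for i in range(1,n) if s[i][4]>=amin]
E
python3 - <<'E'
from h import *; import pickle
d=pickle.load(open("im0.pkl","rb"));t=d["top"]
hsv=cv2.cvtColor(t["frame"],cv2.COLOR_RGB2HSV)
print(hsv[274,455],hsv[229,462],hsv[277,268],hsv[274,440])
for nm,lo,hi,z in(("or",(5,215,150),(17,255,255),22),("gr",(50,150,60),(75,255,255),22),("red",(0,200,100),(4,255,255),170)):
    for c,s in blobs(t,lo,hi): print(nm,c,s,ray(t,c,z).round(1))
for z in(0,):
    for n,p in(("jar",(181,191)),("bottle",(192,257))):print(n,ray(t,p,z).round())
cr=t["frame"][180:300,235:395]
cv2.imwrite("pics/topcrop.png",cv2.resize(cr,None,fx=5,fy=5,interpolation=cv2.INTER_CUBIC)[:,:,::-1])
E
```

```text
[ 18 206 219] [ 56 148 183] [  8 177 114] [ 22 130 219]
or [455.  274.1] [447, 267, 16, 16, 127] [ 458.5 -283.4   22. ]
gr [462.7 229. ] [455, 222, 16, 16, 155] [ 558.  -303.4   22. ]
red [272.1 276.6] [263, 267, 19, 20, 296] [460.2 108.8 170. ]
jar [656. 325.   0.]
bottle [507. 301.   0.]
```

View pics/topcrop.png

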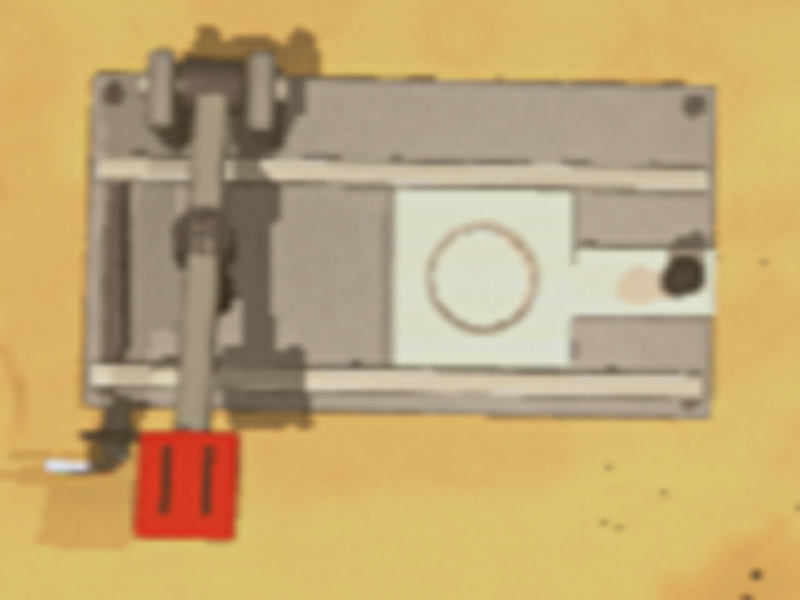

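The crop shows the nest at crop (483,277), the post cap at (683,275), and the base corners at (95,72), (715,86), (710,417) and (85,407). Next I work out the press frame and the first move.

```bash
python3 - <<'E'
from h import *; import pickle
d=pickle.load(open("im0.pkl","rb"));t=d["top"]
f=lambda p:((p[0]+.5)/5-.5+235,(p[1]+.5)/5-.5+180)
C=[ray(t,f(p),12)[:2] for p in((95,72),(715,86),(710,417),(85,407))]
print(np.round(C,1))
R=np.array(C[0])-C[1];L=np.array(C[3])-C[2];print("yaw +y edges",[np.degrees(np.arctan2(-v[0],v[1])) for v in(R,L)])
n=ray(t,f((483,277)),29);p=ray(t,f((683,275)),75);print("nest",n,"post",p,np.linalg.norm((n-p)[:2]),np.degrees(np.arctan2(-(n-p)[0],(n-p)[1])))
for c in((455,274.4),):print(ray(t,c,22))
m=cv2.inRange(cv2.cvtColor(t["frame"],cv2.COLOR_RGB2HSV),(3,185,120),(19,255,255));m[:260]=0;m[285:]=0;m[:,:440]=0;m[:,470:]=0
k,_=cv2.findContours(m,0,2);k=max(k,key=cv2.contourArea);c,r=cv2.minEnclosingCircle(k);print(c,r,ray(t,c,20))
w=d["wrist"];T=w["camera_from_world"];cam=-T[:3,:3].T@T[:3,3];print("wristcam",cam)
E
```

```text
[[ 644.7  160. ]
 [ 634.  -117.2]
 [ 486.  -111.7]
 [ 495.1  165.9]]
yaw +y edges [np.float64(-2.2019071983300913), np.float64(-1.8671337099061247)]
nest [548.96047443 -11.47126489  29.        ] post [545.47184894 -95.43612486  75.        ] 84.03730253026559 -2.3791931156291057
[ 457.83207574 -283.38735281   22.        ]
(454.7608642578125, 274.7608642578125) 8.936185836791992 [ 457.03555006 -283.28955738   20.        ]
wristcam [ 65.28549669 574.63522822 372.59356393]
```

```bash
python3 -m inch '[[[-0.0213,-0.031,0,0,0,0],[-0.0213,-0.031,0,0,0,0],[-0.0213,-0.031,0,0,0,0],[-0.0213,-0.031,0,0,0,0],[-0.0213,-0.031,0,0,0,0],[-0.0213,-0.031,0,0,0,0],[-0.0213,-0.031,0,0,0,0],[-0.0213,-0.031,0,0,0,0],[-0.0213,-0.031,0,0,0,0],[-0.0213,-0.031,0,0,0,0],[-0.0213,-0.031,0,0,0,0],[-0.0213,-0.031,0,0,0,0]]]' 0.062 40
```

```text
clock: 1.15
position: [295.4, 136.9, 206.2]
ee_rot: [0.0, 0.116, 0.993, 0.0]
wrist_force: [0.8, 0.3, -0.7]
grip_width: 0.725
finger_force: 0.0
```

```bash
python3 -m inch '[[[-0.0213,-0.031,0,0,0,0],[-0.0213,-0.031,0,0,0,0],[-0.0213,-0.031,0,0,0,0],[-0.0213,-0.031,0,0,0,0],[-0.0213,-0.031,0,0,0,0],[-0.0213,-0.031,0,0,0,0],[-0.0213,-0.031,0,0,0,0],[-0.0213,-0.031,0,0,0,0],[-0.0213,-0.031,0,0,0,0],[-0.0213,-0.031,0,0,0,0],[-0.0213,-0.031,0,0,0,0],[-0.0213,-0.031,0,0,0,0],[0,0,0.02,0,0,0],[0,0,0.02,0,0,0],[0,0,0.016,0,0,0],[0,0,0,0,0,0],[0,0,0,0,0,0]]]'; python3 - <<'E'
from h import *; from plant import manip,optics
from scipy.spatial.transform import Rotation as Ro
w=optics.get_image("wrist");cv2.imwrite("pics/w1.png",w["frame"][:,:,::-1])
s=manip.state();print(s["position"],s["ee_rot"],s["qpos"],s["wrist_force"],s["clock"])
for c,a in blobs(w,(3,185,60),(19,255,255),200):print(c,a,ray(w,c,20))
print(proj(w,(457.5,-283.3,20)))
E
```

```text
clock: 2.57
position: [457.8, -281.9, 149.2]
ee_rot: [-0.001, 0.116, 0.993, 0.001]
wrist_force: [0.2, 0.3, -0.0]
grip_width: 0.727
finger_force: 0.0
[ 458.62344536 -282.43060804  150.40710515] [ 8.06465635e-05  1.16091276e-01  9.93238546e-01 -7.87300427e-06] [-6.81234792e-01  2.59349564e-01  1.67268901e+00  7.80866215e-05
  1.20940941e+00 -2.01935145e+00] [ 0.1682685  -0.71450844  0.36146373] 2.6167
[308.56377241 217.79819324]
```

View pics/w1.png

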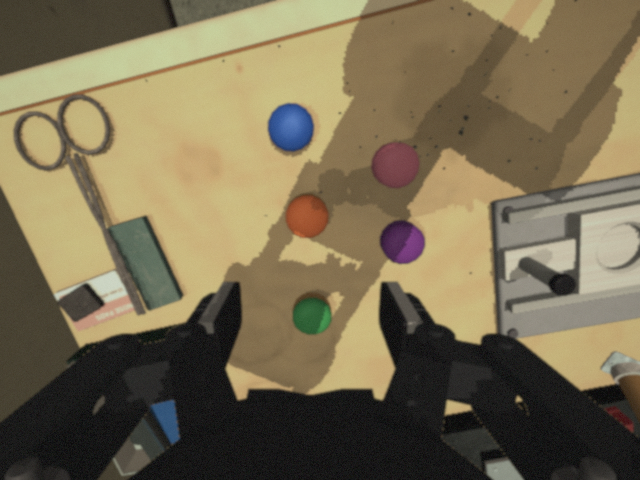

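The wrist view shows the orange lens at (307,216), within about 2 mm of where I predicted it. The fingers have clear room around it. I descend and grip.

```bash
python3 -m inch '[[[0.0013,-0.0016,0.025,0,0,0],[0,0,0.03,0,0,0],[0,0,0.03,0,0,0],[0,0,0.03,0,0,0],[0,0,0.018,0,0,0],[0,0,0.008,0,0,0],[0,0,0,0,0,0]]]'; python3 -m inch '[[[0,0,0,0,0,0],[0,0,0,0,0,0],[0,0,0,0,0,0],[0,0,0,0,0,0],[0,0,0,0,0,0],[0,0,0,0,0,0]]]' 0.03 40;python3 -m inch '[[[0,0,0,0,0,0],[0,0,-0.02,0,0,0],[0,0,-0.03,0,0,0],[0,0,-0.03,0,0,0],[0,0,-0.03,0,0,0],[0,0,-0.03,0,0,0],[0,0,0,0,0,0],[0,0,0,0,0,0]]]'; python3 - <<'E'
from h import *; from plant import manip,optics
w=optics.get_image("wrist");cv2.imwrite("pics/w2.png",w["frame"][:,:,::-1])
s=manip.state();print(s["position"],s["grip_width"])
E
```

```text
clock: 3.2
position: [456.7, -283.3, 8.5]
ee_rot: [-0.001, 0.116, 0.993, 0.0]
wrist_force: [0.1, -0.2, -0.2]
grip_width: 0.726
finger_force: 0.0
clock: 3.7
position: [457.1, -283.8, 9.7]
ee_rot: [0.0, 0.116, 0.993, -0.0]
wrist_force: [-0.1, -0.1, 0.2]
grip_width: 0.348
finger_force: 0.0
clock: 4.37
position: [457.9, -284.4, 151.1]
ee_rot: [0.002, 0.116, 0.993, -0.001]
wrist_force: [-0.2, 0.1, -1.0]
grip_width: 0.352
finger_force: 0.0
[ 456.74914185 -283.55797472  149.3834751 ] 0.35068310698486194
```

View pics/w2.png

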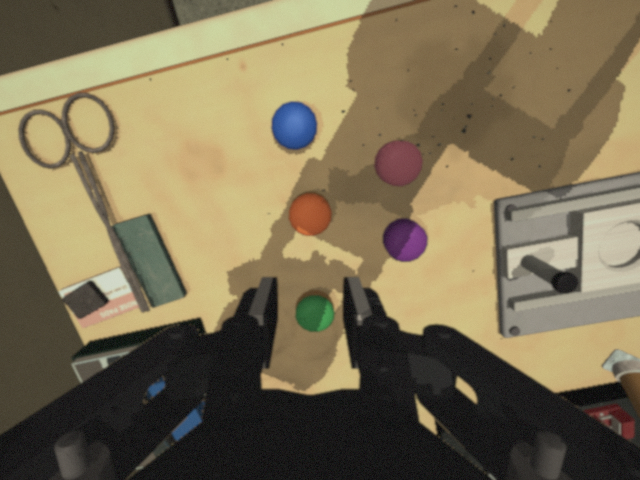

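```bash
python3 - <<'E'
from h import *; from plant import manip,optics
from scipy.spatial.transform import Rotation as Ro
w=optics.get_image("wrist");s=manip.state();q=s["ee_rot"];R=Ro.from_quat([*q[1:],q[0]]).as_matrix();p=s["position"]
print(p)
for k in(0,10,20,30,40):
  print(k,[proj(w,p+R@[0,y,-k]).round() for y in(-15,0,15)])
h=cv2.cvtColor(w["frame"],cv2.COLOR_RGB2HSV);print(h[214,311],h[205,300],h[222,318])
m=cv2.inRange(h,(3,170,40),(13,255,255));m[:180]=0;m[250:]=0;m[:,:270]=0;m[:,350:]=0
k,_=cv2.findContours(m,0,2);k=max(k,key=cv2.contourArea);c,r=cv2.minEnclosingCircle(k);print(c,r,ray(w,c,20))
E
```

```text
[ 456.13211369 -283.05011803  148.32875943]
0 [array([283., 270.]), array([311., 270.]), array([339., 270.])]
10 [array([282., 278.]), array([311., 278.]), array([341., 278.])]
20 [array([280., 286.]), array([312., 286.]), array([343., 286.])]
30 [array([278., 295.]), array([312., 295.]), array([345., 295.])]
40 [array([276., 306.]), array([312., 306.]), array([347., 306.])]
[ 10 180 169] [  9 175 165] [  9 179 161]
(309.0470886230469, 215.7880859375) 20.810020446777344 [ 455.08883386 -284.37560555   20.        ]
```

The fingers closed above the grippable side, because the tips sit about 10 mm behind the TCP at this opening. The lens itself barely moved. I grip again, 8 mm lower.

```bash
python3 -m inch '[[[0.0009,-0.0005,0.02,0,0,0],[0,0,0.02,0,0,0],[0,0,0.02,0,0,0],[0,0,0.02,0,0,0],[0,0,0.02,0,0,0],[0,0,0.02,0,0,0],[0,0,0.02,0,0,0],[0,0,0.0085,0,0,0],[0,0,0,0,0,0]]]' 0.062; python3 -m inch '[[[0,0,0,0,0,0],[0,0,0,0,0,0],[0,0,0,0,0,0],[0,0,0,0,0,0],[0,0,0,0,0,0],[0,0,0,0,0,0]]]' 0.03 40
```

```text
clock: 5.22
position: [453.3, -281.9, -2.7]
ee_rot: [-0.003, 0.116, 0.993, 0.002]
wrist_force: [0.5, -0.6, 0.2]
grip_width: 0.726
finger_force: 0.0
clock: 5.72
position: [456.1, -284.1, 1.2]
ee_rot: [0.001, 0.116, 0.993, -0.0]
wrist_force: [0.1, 0.3, -0.2]
grip_width: 0.351
finger_force: 0.0
```

```bash
python3 - <<'E'
from h import *; from plant import manip,optics
w=optics.get_image("wrist");s=optics.get_image("side")
a=w["frame"][150:450,150:500];b=cv2.resize(s["frame"][170:280,300:440],None,fx=2.8,fy=2.8)[:300]
cv2.imwrite("pics/w3.png",np.hstack([a,b[:300]])[:,:,::-1])
E
```

```text
(no output)
```

View pics/w3.png

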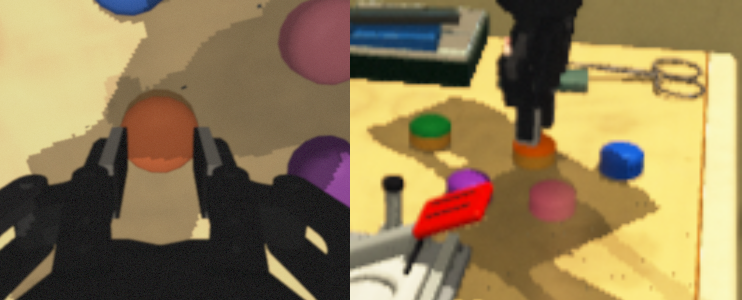

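The fingers straddle the lens in plan, but their tips appear to be at lens-top height even though the reported TCP z is 1 mm. I check the height scale before going lower.

```bash
python3 - <<'E'
from h import *; from plant import manip,optics; import pickle
w=optics.get_image("wrist");si=optics.get_image("side");s=manip.state();print(s["position"],s["qpos"])
T=w["camera_from_world"];print("cam",-T[:3,:3].T@T[:3,3])
d=pickle.load(open("im0.pkl","rb"));t=d["top"]
w2=cv2.imread("pics/w2.png")[:,:,::-1]
for nm,lo,hi in(("green",(45,100,30),(80,255,255)),("blue",(100,150,40),(120,255,255)),("pink",(165,60,60),(179,255,255)),("purple",(130,80,20),(155,255,255))):
  for k,I in(("top",t["frame"]),("w2",w2)):
    m=cv2.inRange(cv2.cvtColor(np.ascontiguousarray(I),cv2.COLOR_RGB2HSV),lo,hi)
    m=cv2.morphologyEx(m,cv2.MORPH_OPEN,np.ones((3,3)))
    m[:,:250]=0;m[:,480:]=0
    if k=="top":m[:215]=0;m[330:]=0
    else:m[340:]=0
    cs,_=cv2.findContours(m,0,2)
    if cs:
      c,r=cv2.minEnclosingCircle(max(cs,key=cv2.contourArea));print(nm,k,np.round(c,1),round(r,1),ray(t,c,22).round(1) if k=="top" else "")
print("side proj tcp",[proj(si,s["position"]+[0,0,z]).round() for z in(0,20,40)])
E
```

```text
[ 455.88596739 -283.88669717    0.73860002] [-6.86605369e-01  4.16414856e-01  1.87140362e+00  1.17482266e-04
  8.53465507e-01 -2.02471850e+00]
cam [ 388.57643688 -268.53599856  168.15215854]
green top [462.2 229.4] 8.2 [ 557.1 -302.2   22. ]
green w2 [314.6 313.1] 19.0 
blue w2 [293.7 125.1] 22.4 
pink top [416.2 287.6] 7.7 [ 430.2 -196.9   22. ]
pink w2 [398.1 162.1] 22.8 
purple top [417.5 256. ] 6.3 [ 499.8 -201.6   22. ]
purple w2 [404.6 239.7] 21.1 
side proj tcp [array([366., 227.]), array([366., 220.]), array([367., 213.])]
```

```bash
python3 -m inch '[[[0,0,0,0,0,0],[0,0,0,0,0,0],[0,0,0,0,0,0],[0,0,0,0,0,0],[0,0,0.004,0,0,0],[0,0,0.003,0,0,0],[0,0,0,0,0,0]]]' 0.062;python3 -m inch '[[[0,0,0.003,0,0,0],[0,0,0.003,0,0,0],[0,0,0,0,0,0],[0,0,0,0,0,0]]]'; python3 -c "
from plant import manip
print(manip.state()['joint_efforts'],manip.state()['wrist_force'],manip.state()['position'])"
```

```text
clock: 6.5
position: [455.3, -283.4, -7.3]
ee_rot: [-0.001, 0.116, 0.993, 0.0]
wrist_force: [-0.5, 1.0, 0.3]
grip_width: 0.726
finger_force: 0.0
clock: 6.83
position: [455.6, -283.7, -12.7]
ee_rot: [-0.0, 0.116, 0.993, 0.0]
wrist_force: [0.6, -0.8, -0.3]
grip_width: 0.726
finger_force: 0.0
[-5.45326708e-03 -4.26766384e+01 -1.63843971e+01 -4.83282856e-04
  2.83890149e-03  3.30990360e-05] [ 0.56607733 -0.78031213 -0.25422983] [ 455.62950104 -283.73029329  -12.74279942]
```

```bash
python3 -m inch '[[[0,0,0,0,0,0],[0,0,0,0,0,0],[0,0,0,0,0,0],[0,0,0,0,0,0],[0,0,0,0,0,0],[0,0,0,0,0,0]]]' 0.03 40
```

```text
clock: 7.33
position: [455.9, -284.0, -12.0]
ee_rot: [0.0, 0.116, 0.993, -0.0]
wrist_force: [-2.0, 0.5, 5.7]
grip_width: 0.431
finger_force: 39.9
```

```bash
python3 -m inch '[[[0,0,0,0,0,0],[0,0,0,0,0,0],[0,0,0,0,0,0],[0,0,0.003,0,0,0],[0,0,0.003,0,0,0],[0,0,0.002,0,0,0],[0,0,0,0,0,0]]]' 0.062;python3 -m inch '[[[0,0,0,0,0,0],[0,0,0,0,0,0],[0,0,0,0,0,0],[0,0,0,0,0,0],[0,0,0,0,0,0],[0,0,0,0,0,0]]]' 0.03 40
```

```text
clock: 7.92
position: [455.4, -283.5, -21.2]
ee_rot: [-0.001, 0.116, 0.993, 0.0]
wrist_force: [0.2, -0.1, -0.5]
grip_width: 0.727
finger_force: 0.0
clock: 8.42
position: [456.0, -284.1, -20.2]
ee_rot: [0.0, 0.116, 0.993, -0.0]
wrist_force: [-0.1, 0.6, 2.1]
grip_width: 0.447
finger_force: 40.4
```

```bash
python3 -m inch '[[[0,0,-0.01,0,0,0],[0,0,-0.02,0,0,0],[0,0,-0.03,0,0,0],[0,0,-0.03,0,0,0],[0,0,-0.03,0,0,0],[0,0,0,0,0,0],[0,0,0,0,0,0]]]'; python3 - <<'E'
from h import *; from plant import manip,optics
w=optics.get_image("wrist");s=optics.get_image("side");print(manip.state()["position"],manip.state()["wrist_force"])
a=w["frame"][150:450,150:500];b=cv2.resize(s["frame"][130:240,300:440],None,fx=2.8,fy=2.8)[:300]
cv2.imwrite("pics/w4.png",np.hstack([a,b[:300]])[:,:,::-1])
E
```

```text
clock: 9.0
position: [456.8, -284.6, 101.8]
ee_rot: [0.002, 0.116, 0.993, -0.001]
wrist_force: [-0.4, 0.9, -2.6]
grip_width: 0.447
finger_force: 40.5
[ 454.91937201 -283.1324327    99.00104153] [-0.85013968  0.1113028  -1.88324148]
```

View pics/w4.png

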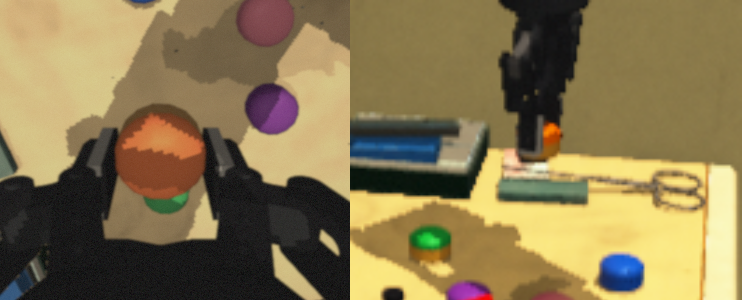

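The lens is held squarely, and its underside sits about 20 mm above the reported TCP, so I use that offset. I carry it to above the nest and look.

```bash
python3 -m inch '[[[-0.0035,0.0358,0,0,0,0],[-0.0035,0.0358,0,0,0,0],[-0.0035,0.0358,0,0,0,0],[-0.0035,0.0358,0,0,0,0],[-0.0035,0.0358,0,0,0,0],[-0.0035,0.0358,0,0,0,0],[-0.0035,0.0358,0,0,0,0],[-0.0034,0.0362,0,0,0,0],[0,0,0,0,0,0],[0,0,0,0,0,0],[0,0,0,0,0,0]]]'; python3 - <<'E'
from h import *; from plant import manip,optics
w=optics.get_image("wrist");s=manip.state();print(s["position"],s["wrist_force"],s["clock"],s["qpos"])
cv2.imwrite("pics/w5.png",w["frame"][:,:,::-1])
h=cv2.cvtColor(w["frame"],cv2.COLOR_RGB2HSV)
m=cv2.inRange(h,(3,120,40),(20,255,255));m[:240]=0;m[380:]=0;m[:,:230]=0;m[:,400:]=0
k,_=cv2.findContours(m,0,2);k=max(k,key=cv2.contourArea);c,r=cv2.minEnclosingCircle(k)
print("lens",c,r,ray(w,c,100.5+20+20)-[549,-11.5,0])
for z in (29,):print("nest pred",proj(w,(549,-11.5,z)))
print("post pred",proj(w,(545.5,-95.4,75)))
E
```

```text
clock: 10.02
position: [547.8, -11.3, 98.1]
ee_rot: [-0.002, 0.116, 0.993, -0.0]
wrist_force: [0.0, -1.0, -1.3]
grip_width: 0.447
finger_force: 40.7
[547.89628545 -11.92123973  98.38040267] [-0.37616306  0.25536907 -1.05695003] 10.0667 [-1.48296248e-01  3.19930630e-01  1.72635619e+00 -6.82771678e-04
  1.09821601e+00 -1.48565715e+00]
lens (310.0, 302.453857421875) 48.29987716674805 [ -5.22237468   0.7999118  140.5       ]
nest pred [310.59921667 238.07916084]
post pred [176.83016676 283.75488529]
```

View pics/w5.png

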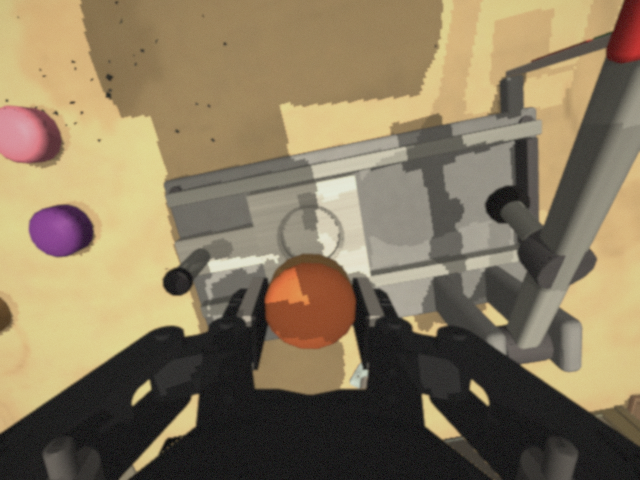

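The nest rim is at about (312,233) and the held lens at (310,302). I descend to just above the rim and compare them close up.

```bash
python3 -m inch '[[[0,0,0.02,0,0,0],[0,0,0.02,0,0,0],[0,0,0.02,0,0,0],[0,0,0.02,0,0,0],[0,0,0.005,0,0,0],[0,0,0,0,0,0],[0,0,0,0,0,0],[0,0,0,0,0,0]]]'; python3 - <<'E'
from h import *; from plant import manip,optics
w=optics.get_image("wrist");t=optics.get_image("top");s=optics.get_image("side");S=manip.state();print(S["position"],S["wrist_force"],S["clock"])
a=cv2.resize(w["frame"][180:380,210:410],None,fx=2,fy=2);b=cv2.resize(s["frame"][230:330,230:360][:, :100],None,fx=4,fy=4,interpolation=cv2.INTER_CUBIC)
cv2.imwrite("pics/w6.png",np.hstack([a,b])[:,:,::-1])
for dx in(0,):
  print("nest",proj(w,(549,-11.5,29)),"front rim",proj(w,(527,-11.5,29)))
E
```

```text
clock: 10.73
position: [550.1, -12.0, 15.7]
ee_rot: [0.001, 0.117, 0.993, -0.0]
wrist_force: [-0.5, -0.1, -1.4]
grip_width: 0.446
finger_force: 40.7
[550.04246731 -11.48058547  15.76120328] [ 0.13540395  1.12797415 -1.98959516] 10.8833
nest [311.20784592 280.29965451] front rim [300.65996803 239.08412896]
```

View pics/w6.png

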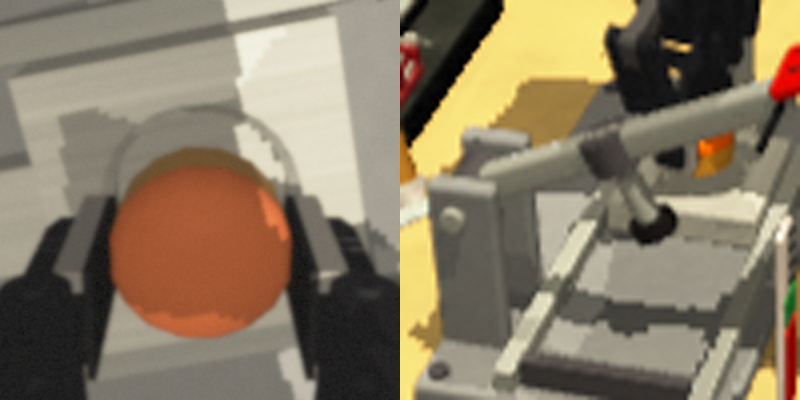

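```bash
python3 - <<'E'
from h import *; from plant import optics,manip
w=optics.get_image("wrist")
print("nest",ray(w,(311.2,279.2),29)); print("nest r mm",47.6*175/335.5)
for z in(33,36,39):print("bottom",ray(w,(310.5,293.5),z),"top",ray(w,(310.3,301.5),z+22))
h=cv2.cvtColor(w["frame"],cv2.COLOR_RGB2HSV)
for col in(305,310,315):
  print(col,[(r,*h[r,col]) for r in range(226,270,2)])
E
```

```text
nest [548.34987464 -10.88725396  29.        ]
nest r mm 24.828614008941877
bottom [553.94099128 -12.57334318  33.        ] top [547.00822367 -11.0806052   55.        ]
bottom [552.5077512  -12.24291744  36.        ] top [545.491037   -10.72834883  58.        ]
bottom [551.07451112 -11.9124917   39.        ] top [543.97385033 -10.37609245  61.        ]
305 [(226, np.uint8(22), np.uint8(38), np.uint8(169)), (228, np.uint8(23), np.uint8(38), np.uint8(166)), (230, np.uint8(24), np.uint8(37), np.uint8(167)), (232, np.uint8(25), np.uint8(37), np.uint8(152)), (234, np.uint8(20), np.uint8(38), np.uint8(120)), (236, np.uint8(21), np.uint8(35), np.uint8(124)), (238, np.uint8(22), np.uint8(35), np.uint8(130)), (240, np.uint8(22), np.uint8(38), np.uint8(129)), (242, np.uint8(22), np.uint8(36), np.uint8(127)), (244, np.uint8(22), np.uint8(37), np.uint8(132)), (246, np.uint8(22), np.uint8(37), np.uint8(131)), (248, np.uint8(24), np.uint8(37), np.uint8(131)), (250, np.uint8(21), np.uint8(37), np.uint8(132)), (252, np.uint8(20), np.uint8(46), np.uint8(128)), (254, np.uint8(17), np.uint8(110), np.uin
[... 1886 characters left out ...]
, np.uint8(22), np.uint8(37), np.uint8(132)), (244, np.uint8(23), np.uint8(38), np.uint8(135)), (246, np.uint8(20), np.uint8(38), np.uint8(133)), (248, np.uint8(22), np.uint8(35), np.uint8(131)), (250, np.uint8(23), np.uint8(34), np.uint8(127)), (252, np.uint8(21), np.uint8(40), np.uint8(127)), (254, np.uint8(16), np.uint8(98), np.uint8(114)), (256, np.uint8(17), np.uint8(140), np.uint8(106)), (258, np.uint8(16), np.uint8(136), np.uint8(111)), (260, np.uint8(17), np.uint8(136), np.uint8(111)), (262, np.uint8(15), np.uint8(148), np.uint8(114)), (264, np.uint8(10), np.uint8(173), np.uint8(134)), (266, np.uint8(9), np.uint8(176), np.uint8(142)), (268, np.uint8(9), np.uint8(176), np.uint8(149))]
```

```bash
python3 - <<'E'
from h import *; from plant import optics,manip
w=optics.get_image("wrist")
y=np.array([np.cos(np.radians(-13.3)),np.sin(np.radians(-13.3))])
for b in(33,35.5,38):print(b,"front bottom",ray(w,(310,253),b)[:2],"border",ray(w,(310,262.5),b+14)[:2],"back top",ray(w,(310,349),b+22)[:2],"sides",ray(w,(265,301),b+20)[:2],ray(w,(356,301),b+20)[:2])
print("front of nest",ray(w,(310.5,232.5),29)[:2])
E
```

```text
33 front bottom [533.22585344  -7.8563156 ] border [532.67754301  -7.74147015] back top [569.19284003 -16.37271967] sides [543.08950453 -29.94764272] [552.03781983   7.86514369]
35.5 front bottom [532.3742627   -7.65783053] border [531.74820768  -7.52462612] back top [567.49054089 -15.97334448] sides [541.91652196 -29.2928053 ] [550.69238281   7.79124245]
38 front bottom [531.52267196  -7.45934546] border [530.81887235  -7.30778209] back top [565.78824174 -15.5739693 ] sides [540.74353939 -28.63796787] [549.34694579   7.71734122]
front of nest [524.59428269  -5.56921801]
```

The lens is upright in the grip and about 2 mm too far forward of the nest centre. I shift it back and lower it.

```bash
python3 -m inch '[[[0.0018,0.0002,0,0,0,0],[0,0,0.003,0,0,0],[0,0,0.003,0,0,0],[0,0,0.003,0,0,0],[0,0,0,0,0,0]]]';python3 -m inch '[[[0,0,0.002,0,0,0],[0,0,0.002,0,0,0],[0,0,0,0,0,0],[0,0,0,0,0,0]]]'
```

```text
clock: 11.4
position: [546.7, -10.5, 4.7]
ee_rot: [-0.001, 0.116, 0.993, 0.0]
wrist_force: [-0.6, 0.7, -2.0]
grip_width: 0.451
finger_force: 40.7
clock: 11.73
position: [547.6, -10.6, 2.6]
ee_rot: [0.0, 0.116, 0.993, 0.0]
wrist_force: [-2.4, 0.3, 6.9]
grip_width: 0.445
finger_force: 45.2
```

```bash
python3 -m inch '[[[0,0,0,0,0,0],[0,0,0,0,0,0],[0,0,0,0,0,0],[0,0,0,0,0,0],[0,0,-0.02,0,0,0],[0,0,-0.03,0,0,0],[0,0,-0.03,0,0,0],[0,0,-0.02,0,0,0],[0,0,0,0,0,0],[0,0,0,0,0,0]]]' 0.056; python3 - <<'E'
from h import *; from plant import manip,optics
w=optics.get_image("wrist");s=optics.get_image("side")
a=cv2.resize(w["frame"][170:320,210:410],None,fx=2,fy=2);b=cv2.resize(s["frame"][240:315,280:380],None,fx=4,fy=4,interpolation=cv2.INTER_CUBIC)
cv2.imwrite("pics/w7.png",np.hstack([a,b])[:,:,::-1])
import pickle;pickle.dump(w,open("w7.pkl","wb"))
E
```

```text
clock: 12.57
position: [548.3, -10.7, 102.6]
ee_rot: [0.001, 0.116, 0.993, 0.0]
wrist_force: [-0.8, 0.8, 0.1]
grip_width: 0.653
finger_force: 0.0
```

View pics/w7.png

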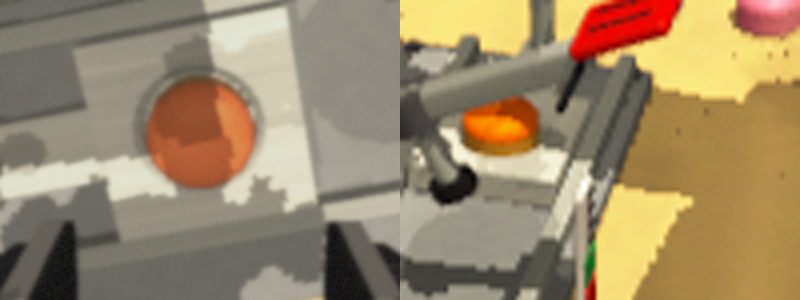

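In w7 the lens is in the ring, with the ring centred near crop (198,128) and the lens top at (202,132). To be sure it is seated, I press lightly on the top with shut fingers and read the height against the carriage face.

```bash
python3 - <<'E'
from h import *; import pickle
w=pickle.load(open("w7.pkl","rb"));h=cv2.cvtColor(w["frame"],cv2.COLOR_RGB2HSV)
m=cv2.inRange(h,(3,100,40),(22,255,255));m[:180]=0;m[285:]=0;m[:,:260]=0;m[:,360:]=0
k,_=cv2.findContours(m,0,2);k=max(k,key=cv2.contourArea);e=cv2.fitEllipse(k);print(e,cv2.boundingRect(k))
for z in(42,45):print(z,ray(w,e[0],z),[proj(w,(548.5,-11.2,zz)) for zz in(22,29,z)])
T=w["camera_from_world"];d=(T[:3,:3]@[548.5,-11.2,42]+T[:3,3])[2];print("expected r",335.5*20/d,"depth",d)
E
python3 -m inch '[[[0,0,0.02,0,0,0],[0,0,0.02,0,0,0],[0,0,0.02,0,0,0],[0,0,0,0,0,0],[0,0,0,0,0,0],[0,0,0,0,0,0],[0,0,0,0,0,0],[0,0,0,0,0,0],[0,0,0.005,0,0,0],[0,0,0,0,0,0]]]' 0 30
```

```text
((309.8172607421875, 236.1140594482422), (53.34487533569336, 55.09257888793945), 2.9789023399353027) (283, 208, 55, 56)
42 [545.92553921 -10.64668652  42.        ] [array([309.87197416, 232.02544318]), array([309.87883789, 234.56832664]), array([309.89261303, 239.67175399])]
45 [545.06351524 -10.44479139  45.        ] [array([309.87197416, 232.02544318]), array([309.87883789, 234.56832664]), array([309.89599955, 240.92639687])]
expected r 28.180512885369872 depth 238.1078026256771
clock: 13.5
position: [547.3, -10.6, 36.5]
ee_rot: [0.0, 0.116, 0.993, 0.0]
wrist_force: [-1.1, 0.2, -0.6]
grip_width: -0.003
finger_force: 0.0
```

```bash
for i in 1 2; do python3 -m inch '[[[0,0,0.003,0,0,0],[0,0,0.003,0,0,0],[0,0,0,0,0,0],[0,0,0,0,0,0]]]'|egrep 'pos|wrist'; done
```

```text
position: [547.2, -10.6, 30.3]
wrist_force: [-0.1, 0.1, -0.2]
position: [547.2, -10.6, 24.3]
wrist_force: [0.1, 0.2, -1.0]
```

```bash
python3 -m inch '[[[0,0,0.002,0,0,0],[0,0,0.002,0,0,0],[0,0,0,0,0,0],[0,0,0,0,0,0]]]'|egrep 'pos|wrist'
```

```text
position: [547.3, -10.6, 20.4]
wrist_force: [-0.6, -0.2, 0.4]
```

```bash
python3 -m inch '[[[0,0,0.003,0,0,0],[0,0,0,0,0,0],[0,0,0,0,0,0]]]'|egrep 'pos|wrist'
```

```text
position: [548.0, -10.7, 18.8]
wrist_force: [-1.4, 0.1, 8.2]
```

```bash
python3 -m inch '[[[0,0,0.002,0,0,0],[0,0,0,0,0,0],[0,0,0,0,0,0]]]'|egrep 'pos|wrist'
```

```text
position: [548.0, -10.7, 18.7]
wrist_force: [-5.2, 0.2, 20.6]
```

```bash
python3 -m inch '[[[0,0,-0.01,0,0,0],[0,0,-0.02,0,0,0],[0.0194,-0.0396,0,0,0,0],[0,0,0,0,0,0],[0,0,0.015,0,0,0],[0,0,0.015,0,0,0],[0,0,0.0065,0,0,0],[0,0,0,0,0,0],[0,0,0,0,0,0]]]'|egrep 'pos|wrist'
python3 -m inch '[[[0,0,0.0035,0,0,0],[0,0,0,0,0,0],[0,0,0,0,0,0],[0,0,0,0,0,0]]]'|egrep 'pos|wrist'
```

```text
position: [520.8, -42.7, 8.8]
wrist_force: [-0.0, -0.7, 0.5]
position: [521.3, -42.8, 5.9]
wrist_force: [-0.0, -0.6, -0.5]
```

```bash
python3 -m inch '[[[0,0,0.003,0,0,0],[0,0,0,0,0,0],[0,0,0,0,0,0]]]'|egrep 'pos|wrist'
```

```text
position: [521.8, -42.9, 3.8]
wrist_force: [-0.9, -0.0, 7.8]
```

Lens top minus carriage face is 15 mm, exactly the seated value. The shut fingertips are 25 mm above the reported TCP. Next I go behind the post and align the tool with the press axis.

```bash
python3 -m inch '[[[0,0,-0.02,0,0,0],[0,0,-0.03,0,0,0],[0,0,-0.0165,0,0,0],[-0.0146,-0.0298,0,0,0,0],[-0.0146,-0.0298,0,0,0,0],[-0.0146,-0.0297,0,0,0,0],[0,0,0,0,0,-5.65],[0,0,0,0,0,-5.65],[0,0,0.02,0,0,0],[0,0,0.025,0,0,0],[0,0,0,0,0,0],[0,0,0,0,0,0]]]'; python3 - <<'E'
from h import *; from plant import manip,optics
from scipy.spatial.transform import Rotation as Ro
t=optics.get_image("top");w=optics.get_image("wrist");s=manip.state();q=s["ee_rot"];R=Ro.from_quat([*q[1:],q[0]]).as_matrix();print(s["position"],R[:,1],s["clock"])
print(proj(w,(545,-95.4,75)))
f=w["frame"];g=cv2.cvtColor(f,cv2.COLOR_RGB2GRAY)
u,v=proj(w,(545,-95.4,75)).astype(int)
m=(g<45).astype(np.uint8);n,l,st,c=cv2.connectedComponentsWithStats(m)
print([(c[i].round(),st[i].tolist(),ray(w,c[i],75).round(1)) for i in range(1,n) if 150<st[i][4]<6000])
E
```

```text
clock: 17.33
position: [541.7, -139.3, 23.1]
ee_rot: [-0.002, 0.018, 1.0, 0.001]
wrist_force: [0.2, -0.2, 0.2]
grip_width: 0.001
finger_force: 0.0
[ 543.7236391  -140.00098245   24.96766762] [ 3.54274897e-02  9.99372172e-01 -3.93903084e-04] 17.4333
[425.0858216  323.33856425]
[(array([225., 190.]), [211, 167, 21, 46, 182], array([ 490.2, -168.2,   75. ]))]
```

```bash
python3 -m inch '[[[0,0.008,0,0,0,0],[0,0.008,0,0,0,0],[0,0.006,0,0,0,0],[0,0.006,0,0,0,0],[0,0.006,0,0,0,0],[0,0.008,0,0,0,0],[0,0.01,0,0,0,0],[0,0.01,0,0,0,0],[0,0.01,0,0,0,0],[0,0.01,0,0,0,0],[0,0.01,0,0,0,0],[0,0.01,0,0,0,0],[0,0.01,0,0,0,0],[0,0.008,0,0,0,0],[0,0,0,0,0,0]]]'|egrep 'clock|pos|wrist'; python3 -m inch '[[[0,0.003,0,0,0,0],[0,0.003,0,0,0,0],[0,0,0,0,0,0]]]'|egrep 'pos|wrist'
```

```text
clock: 18.68
position: [546.3, -17.5, 23.7]
wrist_force: [-0.3, 1.0, 0.1]
position: [546.5, -13.4, 23.7]
wrist_force: [-0.8, -0.2, -0.3]
```

```bash
python3 -m inch '[[[0,0.003,0,0,0,0],[0,0.003,0,0,0,0],[0,0,0,0,0,0],[0,0,0,0,0,0]]]'|egrep 'pos|wrist'
```

```text
position: [547.8, -7.6, 24.1]
wrist_force: [-0.1, 0.1, 0.1]
```

```bash
cat > loc.py <<'E'
from h import *; from plant import manip,optics
for n in("top","side","wrist"):
    t=optics.get_image(n)
    for c,a in blobs(t,(3,170,60),(20,255,255),15):
        p=ray(t,c,42)
        if 480<p[0]<620 and -150<p[1]<200: print(n,c,a,p.round(1))
print(manip.state()["position"],manip.state()["clock"])
E
python3 loc.py
```

```text
top [284.3 234.1] [280, 226, 10, 17, 104] [551.7  90.9  42. ]
side [327.3 243.7] [323, 239, 11, 12, 19] [ 522.7 -114.1   42. ]
side [288.9 303.2] [279, 295, 21, 17, 308] [549.9 112.9  42. ]
wrist [524.4 281.6] [483, 245, 82, 74, 4469] [549.2  95.4  42. ]
[548.08764519  -7.71706165  24.24130676] 19.4167
```

```bash
python3 -m inch '[[[0,0.003,0,0,0,0],[0,0.003,0,0,0,0],[0,0,0,0,0,0],[0,0,0,0,0,0]]]'|egrep 'pos|wrist'
```

```text
position: [548.3, -2.4, 24.3]
wrist_force: [0.4, -3.9, -0.1]
```

```bash
python3 -m inch '[[[0,0.003,0,0,0,0],[0,0,0,0,0,0],[0,0,0,0,0,0]]]'|egrep 'pos|wrist'
```

```text
position: [548.3, -2.3, 24.3]
wrist_force: [-0.6, -12.8, 0.5]
```

```bash
python3 -m inch '[[[0,0.002,0,0,0,0],[0,0,0,0,0,0],[0,0,0,0,0,0]]]'|egrep 'pos|wrist';python3 loc.py
```

```text
position: [548.4, -2.2, 24.4]
wrist_force: [-0.8, -18.7, -0.5]
top [283.2 234.1] [280, 227, 7, 15, 61] [551.8  93.3  42. ]
side [327.6 243.2] [324, 239, 10, 11, 19] [ 522.5 -116.4   42. ]
side [288.  304.8] [278, 296, 21, 18, 316] [550.3 117.9  42. ]
wrist [523.2 283.6] [483, 246, 84, 74, 4225] [549.7 100.1  42. ]
[548.37453776  -2.22186663  24.38744744] 20.4
```

The carriage is home: the stop resists with 19 N and the lens is under the pad. I back off, rise and go over the thumb plate.

```bash
python3 -m inch '[[[0,-0.007,0,0,0,0],[0,-0.008,0,0,0,0],[0,0,-0.033,0,0,0],[0,0,-0.033,0,0,0],[0,0,-0.033,0,0,0],[0,0,-0.033,0,0,0],[0,0,-0.033,0,0,0],[0.0228,0.0292,0,0,0,0],[0.0228,0.0292,0,0,0,0],[0.0228,0.0292,0,0,0,0],[0.0228,0.0292,0,0,0,0],[0,0,0,0,0,0],[0,0,0,0,0,0]]]'; python3 - <<'E'
from h import *; from plant import manip,optics
for n in("top","wrist","side"):
    w=optics.get_image(n)
    for c,a in blobs(w,(0,190,40),(4,255,255),100)+blobs(w,(174,190,40),(179,255,255),100):print(n,c,a,ray(w,c,178).round(1),"pred",proj(w,(462.2,107.9,178)).round(1))
print(manip.state()["position"])
E
```

```text
clock: 21.48
position: [459.1, 110.0, 189.3]
ee_rot: [-0.0, 0.016, 1.0, 0.001]
wrist_force: [0.0, -0.5, 0.1]
grip_width: -0.001
finger_force: 0.0
side [148. 210.] [144, 199, 9, 23, 126] [847.  50. 178.] pred [336.  243.2]
side [ 66.3 239.2] [61, 228, 12, 25, 153] [930.8 182.4 178. ] pred [336.  243.2]
side [336.3 245. ] [323, 236, 28, 20, 283] [460.6 113.6 178. ] pred [336.  243.2]
[461.26829104 107.76486618 189.12073279]
```

```bash
python3 -m inch '[[[0,0,0.015,0,0,0],[0,0,0.015,0,0,0],[0,0,0.007,0,0,0],[0.0023,0,0.0047,0,0,0],[0.0023,0,0.0047,0,0,0],[0.0023,0,0.0047,0,0,0],[0.0024,0,0.0047,0,0,0],[0.0018,0,0.0049,0,0,0],[0.0018,0,0.0049,0,0,0],[0.0018,0,0.0049,0,0,0],[0.0018,0,0.0049,0,0,0],[0.0012,0,0.005,0,0,0],[0.0012,0,0.005,0,0,0],[0.0012,0,0.005,0,0,0],[0,0,0,0,0,0],[0,0,0,0,0,0]]]'; cat > plate.py <<'E'
from h import *; from plant import manip,optics
s=manip.state();print(s["position"],s["wrist_force"],s["clock"])
w=optics.get_image("side")
O=np.array([553,104.6]);X=np.array([.9993,-.036])
def P(q,k=0):
    a=.44-q;x=75-190*np.cos(a)+14*np.sin(a);z=85+190*np.sin(a)+14*np.cos(a);return proj(w,[*(O+X*x),z])
for c,a in blobs(w,(0,190,40),(4,255,255),40):
    if 300<c[0]<370 and c[1]>220:print(c,a)
for q in(.3,.36,.4,.44,.48,.52):print(q,P(q).round(1))
E
python3 plate.py
```

```text
clock: 22.97
position: [440.0, 109.1, 98.4]
ee_rot: [-0.001, 0.018, 1.0, 0.0]
wrist_force: [2.1, -0.2, 4.2]
grip_width: -0.002
finger_force: 2.2
[439.96499931 109.06841159  98.40748018] [ 2.05989565 -0.17086878  4.22820172] 22.9667
[347.5 275.5] [333, 267, 29, 15, 256]
0.3 [347.4 270.7]
0.36 [348.5 276.2]
0.4 [349.  279.9]
0.44 [349.3 283.5]
0.48 [349.5 287. ]
0.52 [349.5 290.5]
```

```bash
python3 -m inch '[[[0.001,0,0.004,0,0,0],[0.001,0,0.004,0,0,0],[0.0005,0,0.004,0,0,0],[0.0005,0,0.004,0,0,0],[0,0,0.002,0,0,0],[0,0,0,0,0,0],[0,0,0,0,0,0],[0,0,0,0,0,0]]]'|egrep 'pos|force'; python3 plate.py
```

```text
position: [437.4, 109.2, 81.2]
wrist_force: [2.1, 0.2, 6.3]
finger_force: 3.5
[437.39391365 109.15170032  81.21473662] [2.12002991 0.23356166 6.34541372] 23.6833
[348.4 283.4] [334, 275, 29, 16, 263]
[327.5 320. ] [327, 309, 2, 23, 40]
0.3 [347.4 270.7]
0.36 [348.5 276.2]
0.4 [349.  279.9]
0.44 [349.3 283.5]
0.48 [349.5 287. ]
0.52 [349.5 290.5]
```

```bash
python3 -m inch '[[[0.0004,0,0.003,0,0,0],[0,0,0.0025,0,0,0],[0,0,0,0,0,0],[0,0,0,0,0,0],[0,0,0,0,0,0],[0,0,0,0,0,0]]]'|egrep 'pos|force'; python3 plate.py; python3 - <<'E'
from h import *; from plant import optics
for n in("side","wrist"):
  w=optics.get_image(n);h=cv2.cvtColor(w["frame"],cv2.COLOR_RGB2HSV)
  for nm,lo,hi in(("green",(40,90,40),(85,255,255)),("red",(0,150,40),(6,255,255))):
    for c,a in blobs(w,lo,hi,8):
      if n=="wrist" or (300<c[0]<370 and c[1]>250):print(n,nm,c,a)
  if n=="side":
    g=cv2.cvtColor(w["frame"],cv2.COLOR_RGB2GRAY)
    print(g[286:314,318:340])
E
```

```text
position: [436.9, 109.2, 75.9]
wrist_force: [1.8, -0.2, 8.0]
finger_force: 4.0
[436.88832439 109.18451637  75.85465276] [ 1.8268746  -0.21806866  7.98760141] 24.2333
[348.8 286.1] [334, 277, 29, 16, 254]
0.3 [347.4 270.7]
0.36 [348.5 276.2]
0.4 [349.  279.9]
0.44 [349.3 283.5]
0.48 [349.5 287. ]
0.52 [349.5 290.5]
side green [327.  305.2] [326, 300, 3, 12, 24]
side red [348.5 286. ] [334, 277, 29, 17, 272]
side red [327.  320.7] [326, 309, 3, 25, 63]
[[ 95  97  96  96  98  98 108 237 223 121  76 100 103 106 105 107  89  57
   46  40  41  41]
 [ 95  96  94  92  96  94 161 232 226 103  54  92  97  98  99  99  76  54
   45  42  44  43]
 [ 93  94  92  94  95  96 220 237 181  69  78  93  94  95  97  75  58  49
   51  47  45  48]
 [ 94  96  93  95  94 126 231 231 159  91  91  95  93  92  94  47  36  49
   49  49  49  47]
 [ 89  93  89  90  95 126 194 195 151  99  68  89  94  94  83  33  21  46
   69  72  51  48]
 [100 107 104 108 109 108 151 165 146  74  65  96  93  93  61  24  22  91
  174 183 180 149]
 [115 117 116 116 118 104 149 164 143  62  81  90 100 124  52  16  93 183
  214 217 217
[... 1406 characters left out ...]
  92  96  97  92  82 147 173  94  66  74 121 129 129 128 129 128 128
  127 126 125 122]
 [ 82  95  97  96  89  74 145 172  94  75  72 122 128 127 128 129 128 127
  127 126 125 121]
 [ 94  97  97  92  77  71 146 172  94  77  71 122 128 127 128 128 129 127
  127 125 124 123]
 [ 91  97  95  91  68  76 146 171  96  69  58 121 127 129 127 126 127 126
  125 126 125 126]
 [ 93  96  94  86  64  99 153 173 114  62  45 118 126 125 125 127 125 128
  127 125 125 125]
 [ 95  97  92  76  65 111 157 173 113  56  50 117 124 128 129 127 126 126
  128 125 125 125]]
wrist green [414.  326.4] [393, 321, 36, 15, 253]
wrist red [311.3 268.6] [268, 246, 86, 72, 3355]
wrist red [396.1 301.4] [377, 284, 42, 34, 805]
```

All the signs put the lever near 0.44: the tip height gives about 0.43, the side view about 0.45, and the plate force is 8 N. The pointer tip is at (329,302) beside the green band, which is centred at (327,305). I hand the job in.

```bash
python3 -c "
from plant import manip
print(manip.finish_job())"
```

```text
the job is handed in; nothing more can be done
None
```

I handed the job in at about 24 s with the lens seated upright in the nest, the carriage home against its stop, and the fingers holding the lever at about 0.44 rad, in the green, with 8 N on the thumb plate; the hand-in gave no verdict.

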